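Balance a ballasted keel and mark its balance point

ROBOT

A 6-joint arm with a two-finger parallel gripper is mounted at the origin on a cart in front of the work surface, level with it; the furniture and walls round the work are solid. World frame = base frame: x ahead of the robot, y to its left, z up, the work surface at z = 0. Lengths are in m, angles in rad, forces in N, time in s.
With the tool pointing down it reaches from about 0.4 to 0.925 m from the base axis. Payload 3.4 kg.
Tool frame: the origin (TCP) lies at the very end of the fingers, on their centre line; the grasp point (between the pads) lies 19 mm behind it; x points along the fingers, z is the direction in which the jaws open and shut, and the axes are right-handed (so a half turn about x gives the same grasp; the last joint's range is limited). The gripper opens to 85 mm and grips with 20 to 120 N. Pads are 22 mm wide; open, the fingers measure 114 mm over their backs; the gripper's body (76 mm by 85 mm) begins 54 mm behind the grasp point. The pads swing forward as they close: fully open they stand 13 mm farther back than shut.
Start: joints at [1.169, 0.307, 1.506, -0, 1.328, -0.073], TCP at [0.186, 0.544, 0.231] pointing down, gripper open.
Joint ranges: [-3.12, 3.12], [-1.05, 2.28], [0.14, 2.33], [-1.42, 4.57], [0.1, 2.73], [-2.68, 2.68]. Speed limits (rad/s): [2.57, 2.57, 3.14, 3.14, 3.14, 3.14].

INTERFACE

Orientations are given as a unit quaternion [w, x, y, z].
In Python, from station import * gives the robot as it stands.
- The arm moves only by the tool servo_tool, never from a script. Its arguments are lists of equal length, an entry for each row: "slide": the shift along the world's x, y, z in cm, a list of three; "rotation": the turn, a rotation vector about the world's x, y, z in rad, a list of three. A call has 1 to 10 rows; each row shifts and turns the commanded pose from where the row before left it; what a row does not reach is not made up. A row lasts 1/12 s, in which the tool goes at most 41.7 mm and 7.16 degrees, less where a joint would pass 70% of its speed; a pose out of reach is approached as far as the arm can. A call with a gripper value outside its range is refused whole. "claw" is the gripper's target within -1 to 1 (shut at 1, half-way at 0, fully open at -1), set as the call begins (left out, the last holds). The fingers move at their own pace and stop on an object; the grip force is fixed at half the most. Time passes only in rows, so rows that do not move let the fingers close. It gives the time, the measured TCP pose, the force and the opening at its end, in the units of the state.
- get_state(): the state, without advancing time (a new reading comes with each control period).
- grab_frame(name): name is "side" or "top"; returns (picture, depth): 420x560x3 uint8, blue, green, red; 420x560 float32, m along the optical axis (not along the pixel's ray), 0 where there is no reading.
- get_calibration(name): a dict with "camera_matrix" (3x3 intrinsics, pixels), "R" (3x3) and "t" (3): a world point X has camera coordinates R X + t. Camera axes: x right, y down, z forward; pixel columns grow to the right and rows downward; lengths in m; the calibration is good to about 2 mm. A picture is of the moment at which its call begins. get_calibration takes no time and is no camera call.
- close_job(): hands the job in, once; it reports no verdict.
The state is a dict: "t": time; "qpos": joint angles; "dq": joint speeds; "effort": joint torques, N m; "eef_pos": TCP position; "tool_rot": TCP orientation; "ft_force": force on the tool from outside, world axes, zero at the start; "wrist_torque": the same for the moment, N m; "finger_gap": opening from 0.0 (shut) to 1.0 (fully open).
Only numpy, scipy, OpenCV 4.12 (cv2) and the standard library are available. Lean on these libraries where they do the work, as an engineer would, in place of code of your own. Each camera call takes 0.05 s, during which the arm holds its last target.

TASK

Find where the ballasted blue keel balances: keep it on the brass ridge of the stand and gently slide it along, without lifting it off or pressing it hard onto the ridge, until it stays level by itself when you let go. Then mark the balance point by setting the brass rider astride the keel directly above the ridge, with the keel still level and free. Leave the other things alone.

Things in the scene. Friction and masses are not known exactly. Their poses are not given: they have to be found in the camera images.
- keel: Blue-painted metal bar with dark steel end caps, 320 mm long (its y axis), 22 wide (x), 18 high (z), 0.62 kg, underside flat. Origin: middle of the underside. It starts lying across the ridge of the stand, tipped about 12 degrees, its +y end (towards the robot's left) down on the table and its middle 60 to 90 mm left of the ridge. A lead slug is sealed inside at an unknown place and does not move: the balance point lies anywhere within 44 mm either side of the middle.
- end_left (a point): Centre of the lower edge of the keel's +y end, 160 mm from its middle
- end_right (a point): Centre of the lower edge of the keel's -y end, 160 mm from its middle
- stand: Balancing stand, fixed: plywood foot 110 x 90 mm, 10 high; on it an upright web 60 mm wide (its x), 18 thick (its y), with a brass top. Origin: centre of the underside. The keel lies across it, along the stand's y axis.
- ridge (a point): Centre of the flat brass top of the stand, 50 mm above the table. The top runs along the stand's x and is 18 mm wide along y, so the keel stays level only with its balance point within 9 mm of this point. Two cheeks stand 6 mm above it, 30 mm apart in x, with the keel between them (4 mm play each side).
- rider: Brass saddle 35 x 16 mm with a red square grip on top, 30 g, standing on the table to the right of the stand and farther from the robot. Origin: centre of its underside (feet). Two 3 mm legs leave a 29 mm wide, 9 mm high channel along its own y axis, so it sits on the keel with its origin 9 mm below the keel's top face; grip 14 x 14 mm, from 14 to 39 mm above the origin.
- mask_tape: Roll of masking tape, 68 mm across, 18 high, loose; leave alone
- glue_bottle: White bottle with green cap, 30 mm across, 61 high, loose; leave alone
- sanding_block: Brown sanding block 28 x 70 x 16 mm, loose; leave alone
There are look-alikes about, which are no part of the job. Of the things shaped like the stand, the plywood one is meant.

How it is judged:
On the way:
1. the keel balances by itself on the ridge: level, at rest, not touched by the robot (angle between keel's own z axis and vertical below 0.06 rad and contact force between keel and stand above 1 N and horizontal distance between ridge and keel below 0.075 m and linear speed of keel below 0.02 m/s and contact force between each of the arm, the fingers and keel below 0.05 N and height (world z) of each of end_left, end_right above 0.035 m), for 0.3 s.
At the end, for the whole second after the job is handed in: The keel rests on the ridge alone, level within 3.4 degrees, both ends off the table, at rest and untouched; the rider sits astride it, upright and fully down, its centre within 14 mm of the middle of the ridge, released (all of step 1 and contact force between rider and keel above 0.05 N and horizontal distance between rider and ridge below 0.014 m and z of rider in the frame of keel between 0.005 and 0.013 m and angle between rider's own z axis and vertical below 0.12 rad and linear speed of rider below 0.02 m/s and contact force between the fingers and rider below 0.05 N).
It fails at once if the keel is lifted off the ridge (both its ends more than 15 mm above the ridge's top) (height (world z) of each of end_left, end_right above 0.065 m).
It fails at once if the keel is pressed onto the ridge with more than 25 N (contact force between keel and stand above 25 N).
It fails at once if the keel leaves the stand (horizontal distance between keel and ridge above 0.14 m).
It fails at once if the masking tape, glue bottle or sanding block is moved more than 20 mm (distance of any of mask_tape, glue_bottle, sanding_block from where it was at the start of the episode above 0.02 m).
It also fails if it takes over 64 s, if anything falls off the work surface, if the arm or the gripper's body presses on something with over 40 N, if the wrist force passes 120 N, or if a joint passes its speed limit or range.

## Working session

There is one attempt and no reset: what is moved stays moved. The work goes in short steps, Python scripts to look and compute and a tool call to move; the robot and the scene stay as the last step left them, time stands still between calls to the robot, and variables do not carry over. Pictures are saved under pics/ and viewed, and the job is handed in when it is done.

Besides the shell and the picture viewer there is one more tool, called after "Call:" as name(argument=value, ...) on one line, values as JSON. servo_tool: Moves the arm, as the interface text tells. Its arguments: {"type":"object","properties":{"slide":{"type":"array","items":{"type":"array","items":{"type":"number"}}},"rotation":{"type":"array","items":{"type":"array","items":{"type":"number"}}},"claw":{"type":"number"}},"required":["slide","rotation"]}

```bash
ls; mkdir -p pics
cat > h.py <<'E'
from station import *
import numpy as np, cv2
def snap(name,out):
    p,d=grab_frame(name); cv2.imwrite(f'pics/{out}.png',p); np.save(f'pics/{out}.npy',d); return p,d
def world(name,d,u,v,z=None):
    c=get_calibration(name);K=np.array(c['camera_matrix']);R=np.array(c['R']);t=np.array(c['t']).ravel()
    ray=np.linalg.inv(K)@np.array([u,v,1.0])
    if z is None:
        return R.T@(ray*d[int(round(v)),int(round(u))]-t)
    o=-R.T@t; r=R.T@ray
    return o+r*(z-o[2])/r[2]
def pix(name,X):
    c=get_calibration(name);p=np.array(c['camera_matrix'])@(np.array(c['R'])@np.array(X)+np.array(c['t']).ravel());return p[:2]/p[2]
E
python3 - <<'E'
from h import *
s=get_state();print(s)
for n in('top','side'):
    snap(n,n+'0'); c=get_calibration(n); print(n,c)
E
```

```text
pics
{'t': 0.0, 'qpos': array([ 1.16851911e+00,  3.07584400e-01,  1.50770900e+00, -1.50313927e-05,
        1.32843166e+00, -7.35061950e-02]), 'dq': array([ 0.00181386, -0.00139307, -0.00014434,  0.00046929,  0.00102399,
       -0.00177283]), 'effort': array([ 5.42018824e-05, -4.57559896e+01, -2.51917291e+01, -1.30290215e-05,
        1.33426706e-02,  1.38479939e-05]), 'eef_pos': array([0.18540096, 0.54351799, 0.23036111]), 'tool_rot': array([ 0.57444053, -0.41183414,  0.57572259,  0.41104042]), 'ft_force': array([-0.29665586,  0.90637422,  0.84453443]), 'wrist_torque': array([0.05186663, 0.01932969, 0.00782268]), 'finger_gap': 0.9988356935256462}
top {'camera_matrix': array([[511.95350793,   0.        , 280.29191512],
       [  0.        , 511.95350793, 216.38795606],
       [  0.        ,   0.        ,   1.        ]]), 'R': array([[-0.02164363, -0.99967934,  0.01314385],
       [-0.99887658,  0.02106816, -0.04244649],
       [ 0.04215597, -0.01404778, -0.99901228]]), 't': array([0.11374809, 0.60381287, 1.42699698])}
side {'camera_matrix': array([[447.64943926,   0.        , 283.39035782],
       [  0.        , 447.64943926, 214.89541998],
       [  0.        ,   0.        ,   1.        ]]), 'R': array([[ 0.99939201,  0.03083017,  0.01628198],
       [ 0.03261377, -0.66154559, -0.74919542],
       [-0.01232655,  0.74927093, -0.66214887]]), 't': array([-0.62705527,  0.09652664,  0.99872535])}
```

View pics/top0.png

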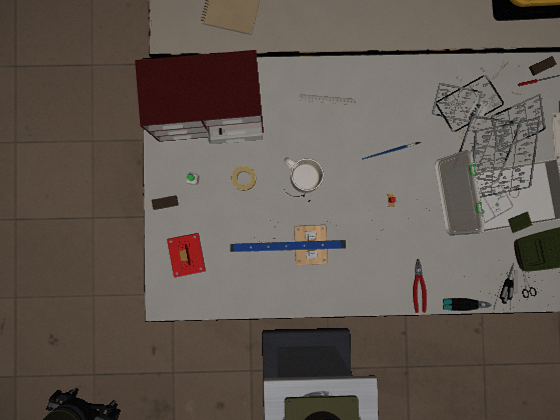

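View pics/side0.png

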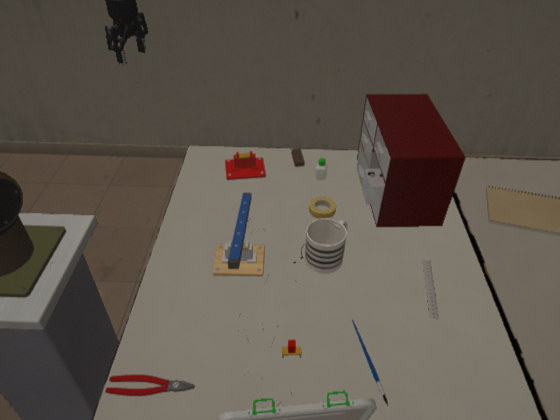

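Run:
```python
from h import *
p=cv2.imread('pics/top0.png');q=cv2.imread('pics/side0.png')
a=cv2.resize(p[220:275,215:360],None,fx=5,fy=5,interpolation=cv2.INTER_CUBIC)
b=cv2.resize(p[185:215,375:410],None,fx=8,fy=8,interpolation=cv2.INTER_CUBIC)
c=cv2.resize(q[185:280,200:275],None,fx=4,fy=4,interpolation=cv2.INTER_CUBIC)
W=np.zeros((600,800,3),np.uint8);W[:275,:725]=a;W[280:520,:280]=b;c=c[:320];W[278:598,300:600]=c
e=cv2.resize(q[330:365,270:315],None,fx=4,fy=4);W[280:420,610:790]=e
cv2.imwrite('pics/crop1.png',W)
d=np.load('pics/top0.npy')
for n,u,v in[('keelL',231,247.5),('keelR',344,244),('mid',288,246),('rider',391,200),('plyTL',297,228),('plyBR',325,263)]:print(n,world('top',d,u,v))
for l in [x for x in dir() if 0]:pass
d=np.load('pics/side0.npy')
for n,u,v in[('keelL',246,197),('keelR',234,260),('rider',291,343)]:print(n,world('side',d,u,v))
```

```text
keelL [0.52194633 0.24017207 0.01859307]
keelR [ 0.5258252  -0.06585383  0.08912045]
mid [0.52329899 0.08232483 0.05947626]
rider [ 0.64397702 -0.20656638  0.03827059]
plyTL [0.57244415 0.05465812 0.01346901]
plyBR [ 0.47249371 -0.0220802   0.00786141]
keelL [0.5252058  0.21570305 0.02202731]
keelR [ 0.52987701 -0.06189467  0.08711587]
rider [ 0.64712788 -0.21294638  0.03687912]
```

View pics/crop1.png

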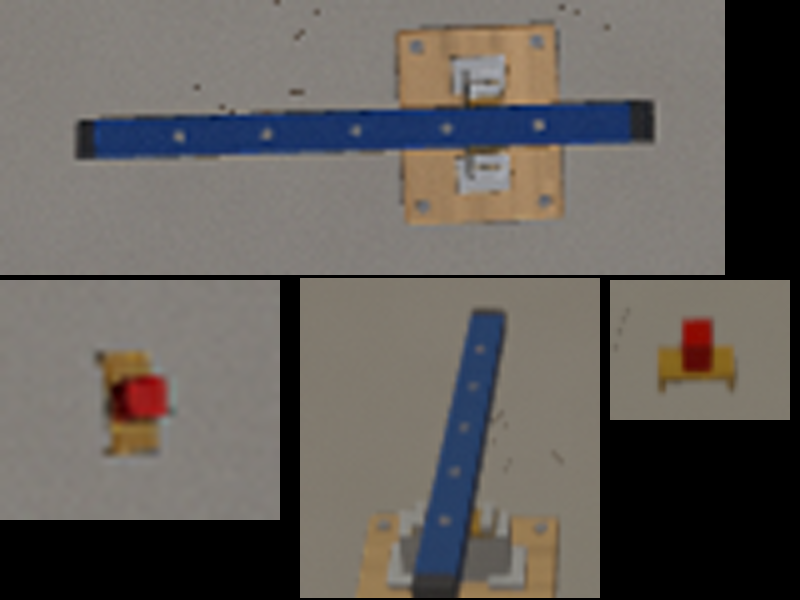

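Run:
```python
from h import *
from scipy.spatial.transform import Rotation as Ro
s=get_state();q=s['tool_rot'];M=Ro.from_quat(q[[1,2,3,0]]).as_matrix();print(M.round(3))
d=np.load('pics/top0.npy');p=cv2.imread('pics/top0.png')
cs=[world('top',d,215+a/5-.4,220+b/5-.4,.01) for a,b in[(397,30),(553,24),(563,215),(407,223)]]
for c in cs:print(c.round(4))
print('stand',np.mean(cs,0)); cs=np.array(cs)
print('yaw', [np.degrees(np.arctan2(*(cs[i]-cs[j])[[0,1]])) for i,j in((0,1),(3,2))],[np.degrees(np.arctan2(*(cs[i]-cs[j])[[1,0]])) for i,j in((0,3),(1,2))])
# same in side
q=cv2.imread('pics/side0.png')
# keel top points via blue mask in top
h=cv2.cvtColor(p,cv2.COLOR_BGR2HSV);m=(h[...,0]>100)&(h[...,0]<130)&(h[...,1]>150)&(h[...,2]>50)
v,u=np.nonzero(m);k=(v>230)&(v<262)&(u>225)&(u<350);u,v=u[k],v[k]
P=np.array([world('top',d,a,b) for a,b in zip(u,v)])
k=P[:,2]>.015;P=P[k]
f=np.polyfit(P[:,1],P[:,0],1);g=np.polyfit(P[:,1],P[:,2],1);print('x(y)',f,'z(y)',g,np.degrees(np.arctan(g[0])),P[:,1].min(),P[:,1].max())
# rider
for n,D,I in(('top',d,p),('side',np.load('pics/side0.npy'),q)):
    h=cv2.cvtColor(I,cv2.COLOR_BGR2HSV)
    r=((h[...,0]<6)|(h[...,0]>174))&(h[...,1]>150)&(h[...,2]>60)
    br=(h[...,0]>=10)&(h[...,0]<32)&(h[...,1]>140)&(h[...,2]>60)
    for nm,mm in(('red',r),('brass',br)):
        v,u=np.nonzero(mm);k=(abs(u-391)<15)&(abs(v-200)<15) if n=='top' else (abs(u-291)<15)&(abs(v-347)<15)
        P=np.array([world(n,D,a,b) for a,b in zip(u[k],v[k])]);print(n,nm,len(P),np.median(P,0),P.min(0),P.max(0))
```

```text
[[-0.001 -0.946  0.323]
 [-0.002  0.323  0.946]
 [-1.     0.    -0.002]]
[0.5794 0.0628 0.01  ]
[ 0.5809 -0.0252  0.01  ]
[ 0.4736 -0.0281  0.01  ]
[0.4711 0.0596 0.01  ]
stand [0.52625794 0.01729224 0.01      ]
yaw [np.float64(-0.9799524196650627), np.float64(-1.6467256271347641)] [np.float64(1.661703670321699), np.float64(1.546728830691953)]
x(y) [-0.01207024  0.5254299 ] z(y) [-0.18589453  0.07942952] -10.530766811570796 -0.05623400488256079 0.23198404772494377
top red 29 [ 0.64617722 -0.2096949   0.03674015] [ 0.64106558 -0.21861535  0.01990701] [ 0.65229514 -0.2050716   0.04579332]
top brass 36 [ 0.64017507 -0.21020549  0.01293302] [ 0.6289761  -0.21770709  0.00759234] [ 0.66319991 -0.20432932  0.02643279]
side red 80 [ 0.64748913 -0.21664733  0.03553795] [ 0.64163467 -0.21908904  0.01594025] [ 0.65432976 -0.20740757  0.04223753]
side brass 112 [ 0.64793159 -0.21568583  0.01245052] [ 0.63110927 -0.22053284  0.00716515] [ 0.66458107 -0.20469629  0.02958194]
```

Call:
servo_tool(slide=[[2.9, -2.3, 0], [2.9, -2.3, 0], [2.9, -2.3, 0], [2.9, -2.3, 0], [2.9, -2.3, 0], [2.9, -2.3, 0], [2.9, -2.3, 0], [2.9, -2.3, 0], [2.9, -2.3, 0], [2.9, -2.3, 0]], rotation=[[0, 0, -0.122], [0, 0, -0.122], [0, 0, -0.122], [0, 0, -0.122], [0, 0, -0.122], [0, 0, -0.122], [0, 0, -0.122], [0, 0, -0.122], [0, 0, -0.122], [0, 0, -0.122]], claw=1)

```text
t: 0.93
eef_pos: [0.4766, 0.3126, 0.2309]
tool_rot: [0.707, -0.006, 0.707, 0.005]
ft_force: [0.6, 0.4, 0.2]
finger_gap: 0.002
```

Call:
servo_tool(slide=[[2.3, -1.8, 0], [2.3, -1.8, 0], [0, 0, -4], [0, 0, -4], [0, 0, -4], [0, 0, -4], [0, 0, -3], [0, 0, -2], [0, 0, 0]], rotation=[[0, 0, 0], [0, 0, 0], [0, 0, 0], [0, 0, 0], [0, 0, 0], [0, 0, 0], [0, 0, 0], [0, 0, 0], [0, 0, 0]])

```text
t: 1.68
eef_pos: [0.5177, 0.2763, 0.0162]
tool_rot: [0.704, -0.009, 0.711, 0.006]
ft_force: [-1.3, -0.5, -0.4]
finger_gap: 0.001
```

```bash
cat > look.py <<'E'
from h import *
import sys
t=sys.argv[1]
p,d=snap('side','s'+t); s=get_state(); print(s['t'],s['eef_pos'].round(4),s['ft_force'].round(1))
h=cv2.cvtColor(p,cv2.COLOR_BGR2HSV);m=(h[...,0]>100)&(h[...,0]<130)&(h[...,1]>120)&(h[...,2]>40)
v,u=np.nonzero(m);k=(u>205)&(u<275)&(v>170)&(v<300);u,v=u[k],v[k]
P=np.array([world('side',d,a,b) for a,b in zip(u,v)]);P=P[(P[:,2]>.015)&(P[:,2]<.12)&(abs(P[:,0]-.525)<.03)]
# top-face points: keep near upper envelope
g=np.polyfit(P[:,1],P[:,2],1)
for _ in range(4):
    r=P[:,2]-np.polyval(g,P[:,1]);Q=P[abs(r-np.median(r))<.004];g=np.polyfit(Q[:,1],Q[:,2],1)
f=np.polyfit(Q[:,1],Q[:,0],1)
print('tilt deg',np.degrees(np.arctan(g[0])).round(2),'yaw x(y)',f.round(4),'z@ridge',np.polyval(g,.017).round(4),'blue y',np.percentile(Q[:,1],[1,99]).round(4))
c=cv2.resize(p[110:310,180:380],None,fx=3,fy=3,interpolation=cv2.INTER_CUBIC);cv2.imwrite(f'pics/c{t}.png',c)
E
python3 look.py 1
```

```text
1.7333 [0.5193 0.2771 0.0186] [ 0.  -0.5  0.8]
tilt deg -13.19 yaw x(y) [-0.0112  0.5278] z@ridge 0.0692 blue y [-0.0556  0.2279]
```

View pics/c1.png

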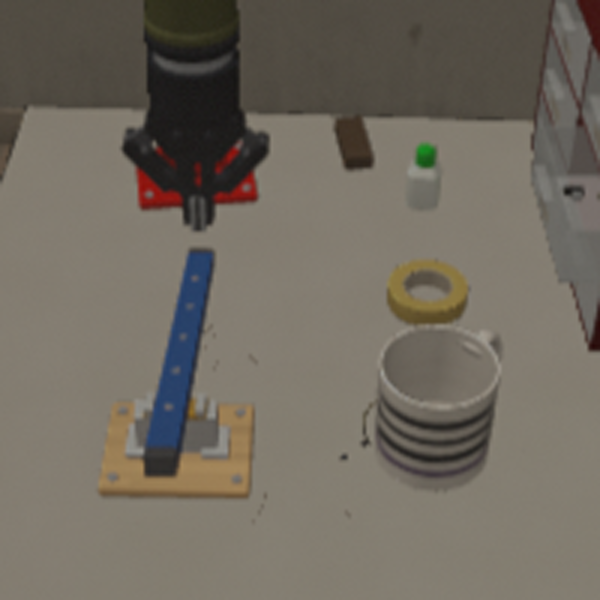

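Call:
servo_tool(slide=[[0.2, -0.5, -1], [0, -0.8, 0], [0, -0.6, 0], [0, -0.3, 0], [0, -0.3, 0], [0, -0.3, 0], [0, -0.3, 0], [0, -0.3, 0], [0, -0.3, 0], [0, -0.3, 0]], rotation=[[0, 0, 0], [0, 0, 0], [0, 0, 0], [0, 0, 0], [0, 0, 0], [0, 0, 0], [0, 0, 0], [0, 0, 0], [0, 0, 0], [0, 0, 0]])

```text
t: 2.57
eef_pos: [0.5248, 0.2393, 0.0123]
tool_rot: [0.708, -0.007, 0.706, 0.008]
ft_force: [0.5, 6.5, 1.3]
finger_gap: -0.002
```

```bash
python3 look.py 2
```

```text
2.6167 [0.5246 0.2385 0.0122] [1.3 3.4 1.8]
tilt deg -14.32 yaw x(y) [-0.0098  0.5276] z@ridge 0.0695 blue y [-0.0682  0.2113]
```

View pics/c2.png

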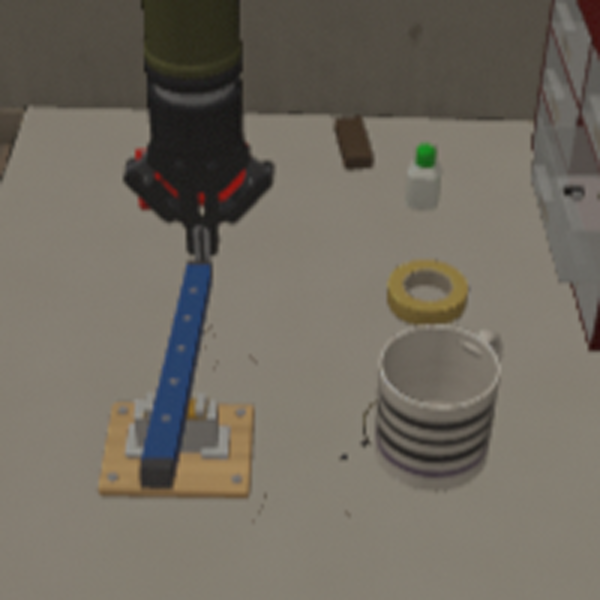

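Call:
servo_tool(slide=[[0, -0.3, 0], [0, -0.3, 0], [0, 0, 0], [0, 0.8, 0], [0, 0, 0], [0, 0, 0], [0, 0, 0]], rotation=[[0, 0, 0], [0, 0, 0], [0, 0, 0], [0, 0, 0], [0, 0, 0], [0, 0, 0], [0, 0, 0]])

```text
t: 3.2
eef_pos: [0.5231, 0.2399, 0.011]
tool_rot: [0.707, -0.008, 0.707, 0.008]
ft_force: [0.5, -0.0, 0.2]
finger_gap: -0.002
```

```bash
python3 look.py 3
```

```text
3.25 [0.5232 0.2398 0.011 ] [ 0.1  0.2 -0.4]
tilt deg -14.77 yaw x(y) [-0.0081  0.5274] z@ridge 0.0697 blue y [-0.0763  0.2051]
```

Call:
servo_tool(slide=[[0, -0.8, 0], [0, -0.3, 0], [0, -0.3, 0], [0, 0, 0], [0, 0.8, 0], [0, 0, 0], [0, 0, 0], [0, 0, 0]], rotation=[[0, 0, 0], [0, 0, 0], [0, 0, 0], [0, 0, 0], [0, 0, 0], [0, 0, 0], [0, 0, 0], [0, 0, 0]])

```text
t: 3.92
eef_pos: [0.5235, 0.2341, 0.0112]
tool_rot: [0.707, -0.008, 0.707, 0.008]
ft_force: [0.4, -0.6, -0.0]
finger_gap: -0.0
```

```bash
python3 look.py 4
```

```text
3.9667 [0.5235 0.2341 0.0112] [ 0.3 -0.3  0.8]
tilt deg -15.33 yaw x(y) [-0.0111  0.5275] z@ridge 0.0698 blue y [-0.0814  0.1955]
```

Call:
servo_tool(slide=[[0, -0.8, 0], [0, -0.3, 0], [0, -0.3, 0], [0, 0, 0], [0, 0.8, 0], [0, 0, 0], [0, 0, 0], [0, 0, 0]], rotation=[[0, 0, 0], [0, 0, 0], [0, 0, 0], [0, 0, 0], [0, 0, 0], [0, 0, 0], [0, 0, 0], [0, 0, 0]])

```text
t: 4.63
eef_pos: [0.5235, 0.2281, 0.0112]
tool_rot: [0.707, -0.008, 0.707, 0.008]
ft_force: [-0.1, 0.1, 0.1]
finger_gap: -0.001
```

```bash
python3 look.py 5
```

```text
4.6833 [0.5235 0.2281 0.0112] [-0.1  0.1  0.1]
tilt deg -14.48 yaw x(y) [-0.0112  0.5273] z@ridge 0.0694 blue y [-0.0893  0.1924]
```

Call:
servo_tool(slide=[[0, -0.8, 0], [0, -0.3, 0], [0, -0.3, 0], [0, 0, 0], [0, 0.8, 0], [0, 0, 0], [0, 0, 0], [0, 0, 0]], rotation=[[0, 0, 0], [0, 0, 0], [0, 0, 0], [0, 0, 0], [0, 0, 0], [0, 0, 0], [0, 0, 0], [0, 0, 0]])

```text
t: 5.35
eef_pos: [0.5235, 0.2221, 0.0112]
tool_rot: [0.707, -0.008, 0.707, 0.008]
ft_force: [0.6, 0.2, 0.0]
finger_gap: -0.004
```

```bash
python3 look.py 6
```

```text
5.4 [0.5235 0.2221 0.0112] [-0.1 -0.4  0. ]
tilt deg 14.73 yaw x(y) [-0.0134  0.5269] z@ridge 0.0688 blue y [-0.1046  0.1781]
```

View pics/c6.png

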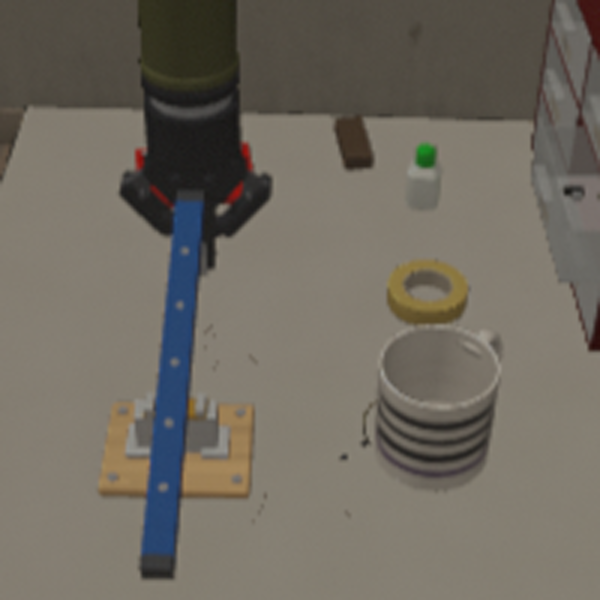

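Call:
servo_tool(slide=[[0, 0.3, 0]], rotation=[[0, 0, 0]])

```text
t: 5.48
eef_pos: [0.5234, 0.2247, 0.0112]
tool_rot: [0.707, -0.008, 0.707, 0.008]
ft_force: [0.3, 0.5, -0.5]
finger_gap: 0.001
```

```bash
python3 look.py 7
```

```text
5.5333 [0.5237 0.2256 0.0113] [0.6 0.1 0.7]
tilt deg 20.37 yaw x(y) [-0.0096  0.5268] z@ridge 0.07 blue y [-0.1013  0.1492]
```

Call:
servo_tool(slide=[[0, 0.4, 0], [0, 0.4, 0], [0, 0.4, 0]], rotation=[[0, 0, 0], [0, 0, 0], [0, 0, 0]])

```text
t: 5.78
eef_pos: [0.5237, 0.2376, 0.0113]
tool_rot: [0.707, -0.008, 0.707, 0.008]
ft_force: [-0.5, -0.1, 0.3]
finger_gap: 0.002
```

```bash
python3 look.py 8
```

```text
5.8333 [0.5239 0.2384 0.0114] [ 0.4  0.3 -0.7]
tilt deg 7.16 yaw x(y) [-0.0118  0.5269] z@ridge 0.0673 blue y [-0.105   0.1851]
```

View pics/c8.png

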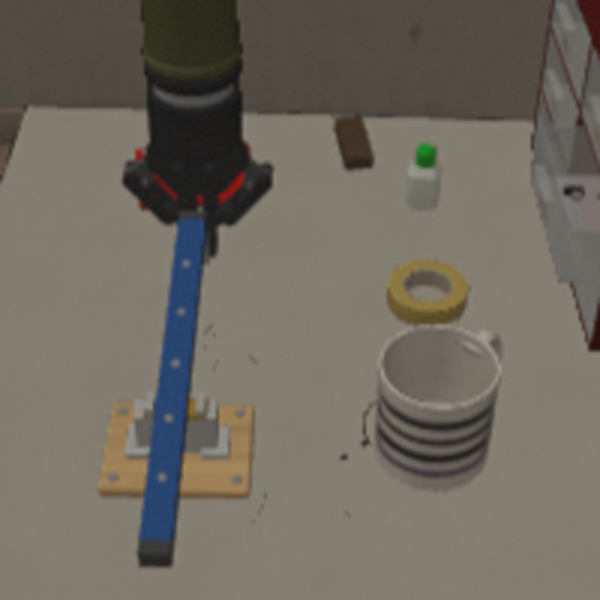

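Call:
servo_tool(slide=[[0, 1, 0], [0, 1, 0], [0, 0, 0], [0, 0, 0], [0, 0, 0], [0, 0, 0], [0, 0, 0], [0, 0, 0], [0, 0, 0], [0, 0, 0]], rotation=[[0, 0, 0], [0, 0, 0], [0, 0, 0], [0, 0, 0], [0, 0, 0], [0, 0, 0], [0, 0, 0], [0, 0, 0], [0, 0, 0], [0, 0, 0]])

```text
t: 6.67
eef_pos: [0.5237, 0.257, 0.0113]
tool_rot: [0.707, -0.008, 0.707, 0.008]
ft_force: [0.5, -0.1, 0.5]
finger_gap: -0.004
```

```bash
python3 look.py 9
```

```text
6.7167 [0.5237 0.257  0.0113] [0.1 0.1 0.7]
tilt deg 4.2 yaw x(y) [-0.0122  0.5269] z@ridge 0.0669 blue y [-0.1051  0.185 ]
```

Call:
servo_tool(slide=[[0, 0, 0], [0, 0, 0], [0, 0, 0], [0, 0, 0], [0, 0, 0]], rotation=[[0, 0, 0], [0, 0, 0], [0, 0, 0], [0, 0, 0], [0, 0, 0]])

```text
t: 7.13
eef_pos: [0.5237, 0.2572, 0.0113]
tool_rot: [0.707, -0.008, 0.707, 0.008]
ft_force: [-0.7, 0.7, 1.1]
finger_gap: 0.001
```

```bash
python3 look.py 10
```

```text
7.1833 [0.5237 0.2572 0.0113] [-0.1 -0.6 -0.3]
tilt deg 11.58 yaw x(y) [-0.0116  0.5268] z@ridge 0.068 blue y [-0.1056  0.1796]
```

```bash
cat > tilt.py <<'E'
import subprocess,sys
from h import *
def tilt():
    p,d=grab_frame('side');h=cv2.cvtColor(p,cv2.COLOR_BGR2HSV);m=(h[...,0]>100)&(h[...,0]<130)&(h[...,1]>120)&(h[...,2]>40)
    v,u=np.nonzero(m);k=(u>205)&(u<275)&(v>150)&(v<320);u,v=u[k],v[k]
    P=np.array([world('side',d,a,b) for a,b in zip(u,v)]);P=P[(P[:,2]>.015)&(P[:,2]<.12)&(abs(P[:,0]-.525)<.03)]
    g=np.polyfit(P[:,1],P[:,2],1)
    for _ in range(4):
        r=P[:,2]-np.polyval(g,P[:,1]);Q=P[abs(r-np.median(r))<.004];g=np.polyfit(Q[:,1],Q[:,2],1)
    return get_state()['t'],np.degrees(np.arctan(g[0])),np.percentile(Q[:,1],[1,99]).round(4),np.polyfit(Q[:,1],Q[:,0],1).round(4)
if __name__=='__main__':
    for i in range(int(sys.argv[1])):
        a=tilt();print(round(a[0],2),a[1].round(1),a[2],a[3])
E
python3 tilt.py 24
```

```text
7.23 13.5 [-0.1052  0.179 ] [-0.011   0.5268]
7.28 14.2 [-0.1037  0.1773] [-0.011   0.5268]
7.33 13.5 [-0.1045  0.1789] [-0.0109  0.5268]
7.38 11.7 [-0.1053  0.1809] [-0.0122  0.5268]
7.43 8.5 [-0.1056  0.1838] [-0.0123  0.5269]
7.48 3.9 [-0.1033  0.1848] [-0.0122  0.5269]
7.53 -2.0 [-0.1035  0.1883] [-0.0117  0.527 ]
7.58 -6.3 [-0.1001  0.1878] [-0.0109  0.5271]
7.63 -8.3 [-0.0987  0.1889] [-0.0109  0.5271]
7.68 -8.1 [-0.0994  0.1863] [-0.0112  0.5272]
7.73 -5.8 [-0.1017  0.1885] [-0.0111  0.527 ]
7.78 -1.2 [-0.1024  0.1853] [-0.0112  0.5269]
7.83 4.3 [-0.1057  0.1847] [-0.0123  0.5269]
7.88 8.2 [-0.1035  0.1842] [-0.0118  0.5269]
7.93 10.7 [-0.1049  0.1812] [-0.0121  0.5269]
7.98 11.8 [-0.1044  0.1808] [-0.0117  0.5269]
8.03 11.7 [-0.1047  0.1795] [-0.0115  0.5268]
8.08 10.0 [-0.1058  0.1815] [-0.0114  0.5269]
8.13 7.0 [-0.1055  0.1857] [-0.0122  0.5269]
8.18 2.6 [-0.1031  0.1859] [-0.0123  0.527 ]
8.23 -2.9 [-0.1029  0.1887] [-0.0113  0.527 ]
8.28 -6.2 [-0.1009  0.1891] [-0.011   0.5271]
8.33 -7.3 [-0.0992  0.188 ] [-0.0111  0.5271]
8.38 -6.2 [-0.1015  0.1878] [-0.0109  0.5271]
```

Run:
```python
from h import *
for n in('top','side'):
    I=cv2.imread(f'pics/{n}0.png')
    h=cv2.cvtColor(I,cv2.COLOR_BGR2HSV);r=((h[...,0]<6)|(h[...,0]>174))&(h[...,1]>150)&(h[...,2]>40)
    v,u=np.nonzero(r);k=(abs(u-391)<15)&(abs(v-200)<15) if n=='top' else (abs(u-291)<15)&(abs(v-347)<15)
    u,v=u[k],v[k];print(n,u.min(),u.max(),v.min(),v.max(), 'V',[(b,int(np.median(h[v[v==b],u[v==b],2])),(v==b).sum()) for b in range(v.min(),v.max()+1)])
    # hypothesise center, project box corners bounds
    from scipy.optimize import least_squares
    def bb(c):
        P=np.array([pix(n,[c[0]+a,c[1]+b,z]) for a in(-.007,.007) for b in(-.007,.007) for z in(.014,.039)]);return np.r_[P.min(0),P.max(0)]
    o=np.array([u.min()-.5,v.min()-.5,u.max()+.5,v.max()+.5])
    s=least_squares(lambda c:bb(c)-o,[.646,-.212],diff_step=1e-4);print(s.x,s.fun)
    c=get_calibration(n);print(-c['R'].T@c['t'])
```

```text
top 389 395 197 201 V [(197, 131, np.int64(3)), (198, 151, np.int64(6)), (199, 149, np.int64(7)), (200, 151, np.int64(7)), (201, 149, np.int64(7))]
[ 0.64746532 -0.21209264] [-0.10809035 -0.38824     0.10626837  0.3946041 ]
[0.54544003 0.12103652 1.44972216]
side 288 295 340 351 V [(340, 133, np.int64(6)), (341, 138, np.int64(7)), (342, 139, np.int64(7)), (343, 140, np.int64(7)), (344, 140, np.int64(8)), (345, 135, np.int64(7)), (346, 110, np.int64(7)), (347, 90, np.int64(7)), (348, 88, np.int64(6)), (349, 89, np.int64(6)), (350, 88, np.int64(6)), (351, 88, np.int64(6))]
[ 0.64826918 -0.21148633] [-0.10521106 -1.35793174  0.10525622  1.3285007 ]
[ 0.63583678 -0.66512688  0.74383188]
```

Call:
servo_tool(slide=[[0, 0, 4], [0, 0, 4], [0, 0, 4], [0, 0, 4], [0.5, -2, 3], [1, -4, 0], [1, -4, 0], [1, -4, 0], [1, -4, 0], [1, -4, 0]], rotation=[[0, 0, 0], [0, 0, 0], [0, 0, 0], [0, 0, 0], [0, 0, 0], [0, 0, 0], [0, 0, 0], [0, 0, 0], [0, 0, 0], [0, 0, 0]], claw=-0.2)

```text
t: 9.22
eef_pos: [0.5787, 0.0355, 0.2016]
tool_rot: [0.707, -0.008, 0.707, 0.008]
ft_force: [1.3, 0.5, -0.6]
finger_gap: 0.602
```

Call:
servo_tool(slide=[[1, -4, 0], [1, -4, 0], [1, -4, 0], [1, -4, -1], [1, -4, -2], [1, -3.5, -2], [1, -1.3, -3], [0, 0, -4], [0, 0, 0], [0, 0, 0]], rotation=[[0, 0, 0], [0, 0, 0], [0, 0, 0], [0, 0, 0], [0, 0, 0], [0, 0, 0], [0, 0, 0], [0, 0, 0], [0, 0, 0], [0, 0, 0]])

```text
t: 10.05
eef_pos: [0.6449, -0.2057, 0.0805]
tool_rot: [0.705, -0.006, 0.71, 0.009]
ft_force: [-0.7, 0.6, 0.5]
finger_gap: 0.599
```

```bash
python3 - <<'E'
from h import *
p,d=snap('side','s20');print(get_state()['eef_pos'],get_state()['finger_gap'])
q,_=snap('top','t20')
W=np.hstack([cv2.resize(p[270:390,230:350],(400,400),interpolation=cv2.INTER_CUBIC),cv2.resize(q[150:250,340:440],(400,400),interpolation=cv2.INTER_CUBIC)])
cv2.imwrite('pics/w20.png',W)
E
python3 tilt.py 3
```

```text
[ 0.64696796 -0.2060302   0.083055  ] 0.5991756838100564
10.2 5.1 [-0.1044  0.1847] [-0.0122  0.527 ]
10.25 6.0 [-0.1049  0.1853] [-0.0116  0.5269]
10.3 5.4 [-0.1045  0.1828] [-0.0121  0.5269]
```

View pics/w20.png

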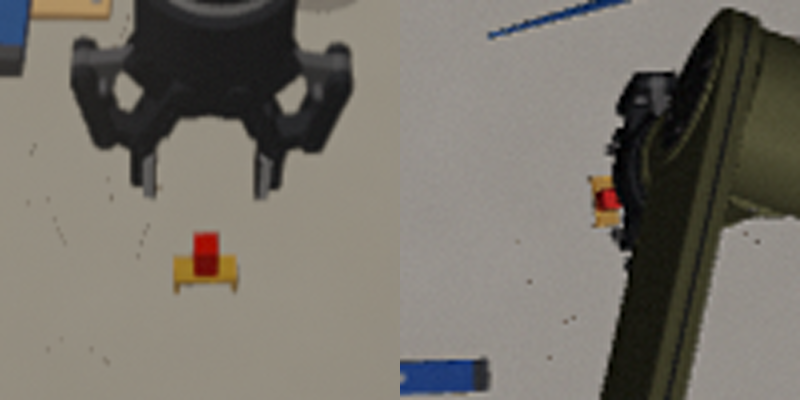

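Call:
servo_tool(slide=[[0.1, -0.6, -3], [0, 0, -2.5], [0, 0, -1], [0, 0, 0], [0, 0, 0]], rotation=[[0, 0, 0], [0, 0, 0], [0, 0, 0], [0, 0, 0], [0, 0, 0]])

```text
t: 10.72
eef_pos: [0.6489, -0.2121, 0.0192]
tool_rot: [0.707, -0.008, 0.707, 0.008]
ft_force: [0.4, -0.2, 0.1]
finger_gap: 0.6
```

Call:
servo_tool(slide=[[0, 0, 0], [0, 0, 0], [0, 0, 0], [0, 0, 0], [0, 0, 0], [0, 0, 0], [0, 0, 0]], rotation=[[0, 0, 0], [0, 0, 0], [0, 0, 0], [0, 0, 0], [0, 0, 0], [0, 0, 0], [0, 0, 0]], claw=1)

```text
t: 11.3
eef_pos: [0.6497, -0.2129, 0.0201]
tool_rot: [0.708, -0.008, 0.706, 0.007]
ft_force: [-0.7, 0.2, 6.8]
finger_gap: 0.146
```

```bash
python3 - <<'E'
from h import *
p,d=snap('side','s21');print(get_state()['eef_pos'],get_state()['finger_gap'])
cv2.imwrite('pics/w21.png',cv2.resize(p[270:390,230:350],(600,600),interpolation=cv2.INTER_CUBIC))
E
python3 tilt.py 2
```

```text
[ 0.64973639 -0.21285435  0.02010214] 0.15041428610732827
11.4 0.9 [-0.1044  0.1059] [-0.0157  0.5268]
11.45 3.0 [-0.1055  0.1034] [-0.0175  0.5267]
```

View pics/w21.png

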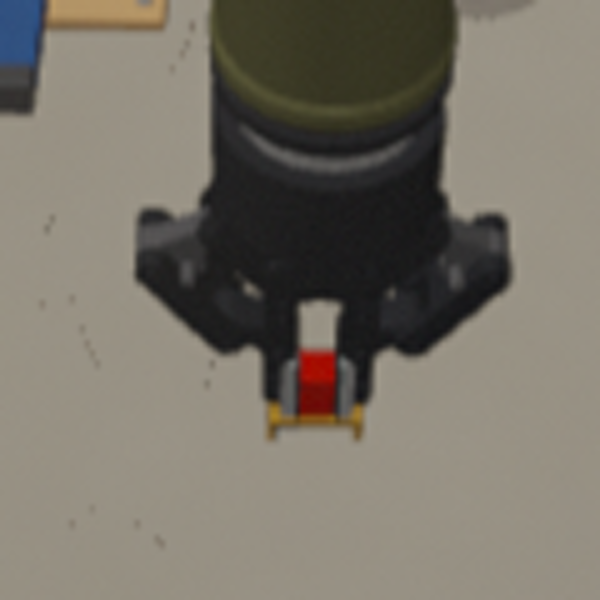

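Call:
servo_tool(slide=[[0, 0, 2], [0, 0, 4], [0, 0, 4], [0, 0, 3], [-1, 2, 2], [-2, 3.5, 0], [-2, 3.5, 0], [-2, 3.5, 0], [-2, 3.5, 0]], rotation=[[0, 0, 0], [0, 0, 0], [0, 0, 0], [0, 0, 0], [0, 0, 0], [0, 0, 0], [0, 0, 0], [0, 0, 0], [0, 0, 0]])

```text
t: 12.2
eef_pos: [0.5574, -0.0513, 0.1687]
tool_rot: [0.707, -0.007, 0.707, 0.007]
ft_force: [1.6, 1.5, -0.5]
finger_gap: 0.15
```

```bash
python3 tilt.py 4; python3 look.py 22
```

```text
12.25 -0.4 [-0.1038  0.1416] [0.0006 0.5272]
12.3 -1.6 [-0.1035  0.1557] [-0.0006  0.5275]
12.35 -0.6 [-0.1049  0.1495] [0.0044 0.5277]
12.4 1.5 [-0.1049  0.1412] [0.0007 0.5275]
12.45 [ 0.5592 -0.0526  0.1689] [ 0.9  0.  -0.2]
tilt deg 1.93 yaw x(y) [-0.0079  0.5269] z@ridge 0.0665 blue y [-0.1043  0.1369]
```

View pics/s22.png

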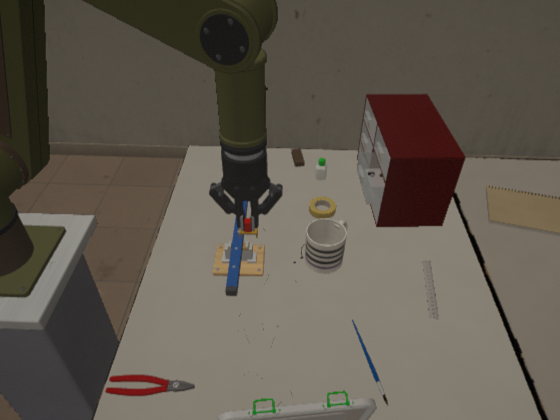

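Call:
servo_tool(slide=[[-1.5, 3.5, 0], [-1.5, 3.5, -1], [-0.3, 0, -2], [0, 0, -2], [0, 0, -1], [0, 0, 0], [0, 0, 0], [0, 0, 0]], rotation=[[0, 0, 0], [0, 0, 0], [0, 0, 0], [0, 0, 0], [0, 0, 0], [0, 0, 0], [0, 0, 0], [0, 0, 0]])

```text
t: 13.12
eef_pos: [0.5271, 0.0166, 0.1089]
tool_rot: [0.708, -0.007, 0.706, 0.007]
ft_force: [-0.6, 0.3, -0.2]
finger_gap: 0.139
```

```bash
python3 tilt.py 4; python3 look.py 23
python3 - <<'E'
from h import *
q,_=snap('top','t23')
p=cv2.imread('pics/s23.png')
W=np.hstack([cv2.resize(p[190:290,190:290],(400,400),interpolation=cv2.INTER_CUBIC),cv2.resize(q[200:280,270:350],(400,400),interpolation=cv2.INTER_CUBIC)])
cv2.imwrite('pics/w23.png',W)
cs=np.array([world('side',None,180+a/3-.33,110+b/3-.33,.01) for a,b in[(110,403),(253,404),(250,494),(100,491)]]);print(cs.round(4),cs.mean(0))
E
```

```text
13.17 1.1 [-0.1042  0.1214] [-0.0277  0.5262]
13.22 0.4 [-0.1046  0.1197] [-0.023   0.5264]
13.27 -0.8 [-0.1051  0.1373] [-0.0164  0.5266]
13.32 -0.0 [-0.1032  0.1208] [-0.0187  0.5266]
13.3667 [0.5263 0.0173 0.1091] [-0.3 -0.5 -0.1]
tilt deg 0.95 yaw x(y) [-0.0212  0.5264] z@ridge 0.0666 blue y [-0.1043  0.1249]
[[ 0.4713  0.0567  0.01  ]
 [ 0.5807  0.0608  0.01  ]
 [ 0.5843 -0.0298  0.01  ]
 [ 0.4768 -0.0318  0.01  ]] [0.52831102 0.0139586  0.01      ]
```

View pics/w23.png

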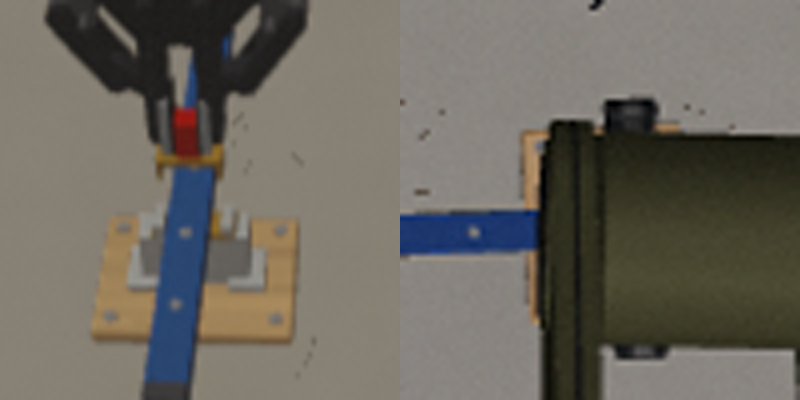

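```bash
python3 - <<'E'
from h import *
for e in(158,222): print(world('side',None,190+e/4-.4,190+163/4-.4,.097))
print(world('side',None,190+185.5/4-.4,190+132/4-.4,.115))
p=cv2.imread('pics/s23.png');h=cv2.cvtColor(p,cv2.COLOR_BGR2HSV)
r=((h[...,0]<6)|(h[...,0]>174))&(h[...,1]>150)&(h[...,2]>40);v,u=np.nonzero(r);k=(abs(u-236)<12)&(abs(v-223)<12);print(u[k].min(),u[k].max(),v[k].min(),v[k].max())
d=np.load('pics/s23.npy');P=np.array([world('side',d,a,b) for a,b in zip(u[k],v[k])]);print(np.median(P,0),P.min(0),P.max(0))
print(pix('side',[.5263,.0173-.007,.115]))
E
python3 tilt.py 3
```

```text
[0.51171276 0.01236361 0.097     ]
[0.54512256 0.01396939 0.097     ]
[0.52654646 0.0174587  0.115     ]
233 239 217 228
[0.52679554 0.01268505 0.12115875] [0.5212219  0.00790939 0.10350959] [0.53304035 0.02363452 0.13221254]
[235.47355316 224.93564353]
13.47 -0.6 [-0.1048  0.1471] [-0.0153  0.5267]
13.52 0.3 [-0.1052  0.1418] [-0.0154  0.5267]
13.57 0.5 [-0.1048  0.1336] [-0.0183  0.5265]
```

Call:
servo_tool(slide=[[0, -0.1, -0.5], [0, 0, -0.7], [0, 0, -0.5], [0, 0, -0.5], [0, 0, -0.3], [0, 0, 0], [0, 0, 0]], rotation=[[0, 0, 0], [0, 0, 0], [0, 0, 0], [0, 0, 0], [0, 0, 0], [0, 0, 0], [0, 0, 0]])

```text
t: 14.15
eef_pos: [0.5254, 0.0166, 0.0829]
tool_rot: [0.707, -0.008, 0.707, 0.008]
ft_force: [0.3, -0.4, -0.3]
finger_gap: 0.144
```

```bash
python3 tilt.py 2; python3 look.py 24
python3 - <<'E'
import cv2
p=cv2.imread('pics/s24.png');cv2.imwrite('pics/w24.png',cv2.resize(p[190:290,190:290],(600,600),interpolation=cv2.INTER_CUBIC))
E
```

```text
14.2 -0.1 [-0.1041  0.0922] [-0.0406  0.5252]
14.25 0.2 [-0.1048  0.0971] [-0.0446  0.5251]
14.3 [0.5259 0.0165 0.0835] [ 0.7  0.6 -0.1]
tilt deg -0.17 yaw x(y) [-0.0417  0.5251] z@ridge 0.0664 blue y [-0.1033  0.097 ]
```

View pics/w24.png

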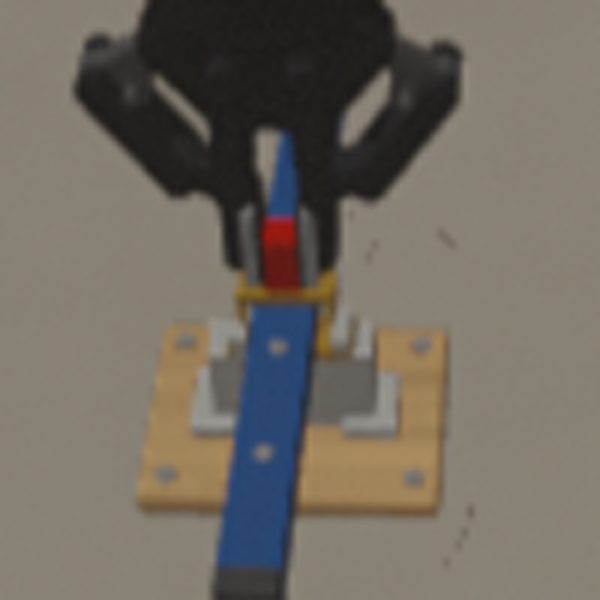

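Call:
servo_tool(slide=[[-0.1, 0, -0.15], [0, 0, -0.1], [0, 0, -0.05], [0, 0, 0], [0, 0, 0]], rotation=[[0, 0, 0], [0, 0, 0], [0, 0, 0], [0, 0, 0], [0, 0, 0]])

```text
t: 14.72
eef_pos: [0.5246, 0.0165, 0.0803]
tool_rot: [0.707, -0.008, 0.707, 0.008]
ft_force: [0.4, 0.8, 0.0]
finger_gap: 0.147
```

```bash
python3 - <<'E'
from h import *
print(np.mean([get_state()['ft_force'] for _ in range(3)],0))
E
python3 look.py 25; python3 tilt.py 2
```

```text
[0.40113843 0.83687207 0.01298404]
14.7667 [0.5246 0.0165 0.0803] [-0.9  0.8  0.5]
tilt deg -0.02 yaw x(y) [-0.0414  0.5252] z@ridge 0.0664 blue y [-0.1038  0.0897]
14.82 -0.1 [-0.1036  0.0911] [-0.0411  0.5252]
14.87 -0.1 [-0.1032  0.0883] [-0.0408  0.5252]
```

Call:
servo_tool(slide=[[0, 0, -0.05], [0, 0, 0]], rotation=[[0, 0, 0], [0, 0, 0]])

```text
t: 15.03
eef_pos: [0.5246, 0.0165, 0.0798]
tool_rot: [0.707, -0.008, 0.707, 0.008]
ft_force: [0.0, -0.5, -0.4]
finger_gap: 0.145
```

Call:
servo_tool(slide=[[0, 0, 0], [0, 0, 0], [0, 0, 0], [0, 0, 0], [0, 0, 0], [0, 0, 0]], rotation=[[0, 0, 0], [0, 0, 0], [0, 0, 0], [0, 0, 0], [0, 0, 0], [0, 0, 0]], claw=0.2)

```text
t: 15.53
eef_pos: [0.5246, 0.0165, 0.0798]
tool_rot: [0.707, -0.008, 0.707, 0.008]
ft_force: [-0.3, 0.6, 0.4]
finger_gap: 0.399
```

Call:
servo_tool(slide=[[0, 0, 0.5], [0, 0, 1.5], [0, 0, 3], [0, 0, 4], [0, 0, 4]], rotation=[[0, 0, 0], [0, 0, 0], [0, 0, 0], [0, 0, 0], [0, 0, 0]])

```text
t: 15.95
eef_pos: [0.5235, 0.0166, 0.2107]
tool_rot: [0.706, -0.008, 0.708, 0.008]
ft_force: [0.8, 0.7, -1.3]
finger_gap: 0.4
```

Call:
servo_tool(slide=[[0, 3, 2], [0, 4, 0], [0, 4, 0], [0, 4, 0], [0, 4, 0], [0, 0, 0], [0, 0, 0], [0, 0, 0]], rotation=[[0, 0, 0], [0, 0, 0], [0, 0, 0], [0, 0, 0], [0, 0, 0], [0, 0, 0], [0, 0, 0], [0, 0, 0]])

```text
t: 16.62
eef_pos: [0.5242, 0.2063, 0.2298]
tool_rot: [0.707, -0.009, 0.707, 0.008]
ft_force: [0.1, -0.3, -0.3]
finger_gap: 0.404
```

```bash
python3 look.py 26;python3 tilt.py 4
python3 - <<'E'
from h import *
q,d=snap('top','t26')
p=cv2.imread('pics/s26.png')
W=np.hstack([cv2.resize(p[190:290,190:290],(400,400),interpolation=cv2.INTER_CUBIC),cv2.resize(q[200:300,260:360],(400,400),interpolation=cv2.INTER_CUBIC)])
cv2.imwrite('pics/w26.png',W)
h=cv2.cvtColor(q,cv2.COLOR_BGR2HSV)
r=((h[...,0]<6)|(h[...,0]>174))&(h[...,1]>150)&(h[...,2]>40);v,u=np.nonzero(r);k=(abs(u-312)<12)&(abs(v-244)<14)
P=np.array([world('top',d,a,b) for a,b in zip(u[k],v[k])]);print(np.median(P,0),P.min(0),P.max(0))
h=cv2.cvtColor(p,cv2.COLOR_BGR2HSV);d=np.load('pics/s26.npy')
r=((h[...,0]<6)|(h[...,0]>174))&(h[...,1]>150)&(h[...,2]>40);v,u=np.nonzero(r);k=(abs(u-236)<14)&(abs(v-235)<16)
P=np.array([world('side',d,a,b) for a,b in zip(u[k],v[k])]);print(np.median(P,0),P.min(0),P.max(0))
E
```

```text
16.6667 [0.5243 0.2056 0.2298] [-0.1  0.1  0.2]
tilt deg -0.02 yaw x(y) [-0.0114  0.5272] z@ridge 0.0664 blue y [-0.1027  0.186 ]
16.72 -0.0 [-0.103   0.1854] [-0.0114  0.5272]
16.77 -0.0 [-0.1022  0.1855] [-0.0114  0.5272]
16.82 -0.0 [-0.1024  0.1857] [-0.0113  0.5271]
16.87 0.0 [-0.1029  0.1844] [-0.0113  0.5271]
[0.52508988 0.0173389  0.09745251] [0.519637   0.01185226 0.09234578] [0.53047239 0.02275303 0.1032327 ]
[0.5260306  0.01213905 0.08894904] [0.51977985 0.00845351 0.07216466] [0.53258269 0.02058266 0.09780193]
```

View pics/w26.png

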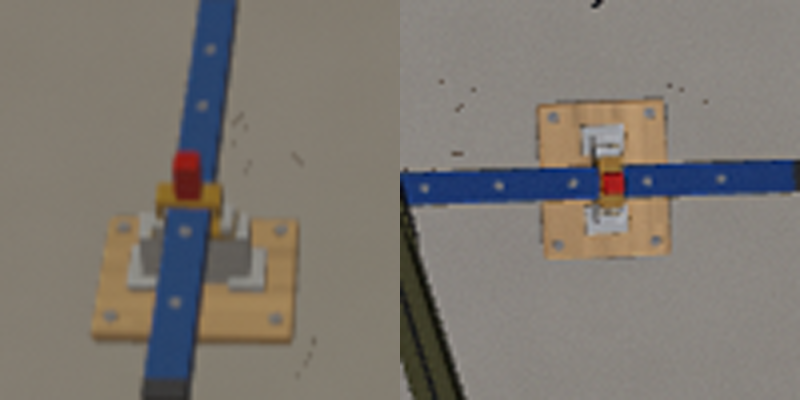

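```bash
python3 -c "
from station import *
print(close_job())"
```

```text
the job is handed in; nothing more can be done
None
```

I handed in the job at about t = 17 s. The keel was balanced level on the plywood stand's ridge, and the rider was sitting astride it above the ridge.

- **Balancing:** I pushed the keel along the ridge in short steps with closed fingers against its left end. After the last push it rocked by up to about 20° for several seconds before settling level by itself. It was never gripped, lifted or pressed down. I could not read the keel-to-ridge force directly, but the largest push force shown at the wrist was 6.5 N.
- **Balance point:** with the keel level, its middle was about 25 mm left of the ridge, so the balance point is roughly 25 mm right of the middle.
- **Rider:** I set it down slowly, with no contact force showing on the wrist, then released it and backed the arm away.
- **Last checks:**
  - Tilt was 0.0° in five readings in a row, with both ends off the table.
  - The rider's grip top was at 98 mm, which is its height when fully down.
  - The rider was centred at about (0.525, 0.0165). The ridge is at (0.526, 0.017) by the top camera and (0.528, 0.014) by the side camera, so the rider is within about 4 mm by either.
- **Disagreement:** the two cameras differ by about 3 to 4 mm on the stand's position, which is well inside the 14 mm allowed.
- **Other things:** I did not touch the tape, bottle or sanding block, but I did not measure their positions again at the end.

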